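# Set the last leg of the bed tray and squeeze its cam lever shut

### The job

The folding bed tray lies upside down on the worktop with three of its legs already set and locked; the fourth is still pushed in, with its cam lever standing out. Draw that leg up to the red length band, so that its collar just bares the band and its foot is level with the other three, and hold it there between the fingers while you squeeze its lever flat against it; the leg drops if it is let go before the lever is shut, and the lever must not be shut anywhere but at the band. Finish while still holding, leg and closed lever gripped together at the band, and leave everything else on the tray and the worktop where it is.

Things in the scene. Friction and masses are not known exactly. Their poses are not given: they have to be found in the camera images.
- tray: bed tray, 284 x 464 mm, lying upside down on its 26 mm rim; it does not move. Origin on the worktop under its centre, y along its long side. Its plywood underside faces up, 26 mm above the origin; four upright legs stand on it at x +-85, y +-150 mm, the loose leg at any of the four. All levers are on the +x side of their legs
- loose_leg: fixed part of the leg to be set: plate 56 x 46 x 4 mm, grey socket 30 mm across up to 20 mm height, upright 20 mm tube up to 96 mm. Origin on the tray's underside on the tube's axis; z up, x towards the lever. A red band runs round the tube at 46 to 56 mm height (hidden by the leg until drawn up), thin black lines elsewhere
- length_mark (a point): point on the axis of the tube at the upper edge of the red band, 56 mm above the origin of loose_leg
- collar_edge (a point): point on the axis at the lower edge of the collar, which is the lower end of the sliding leg; it must be level with length_mark. It moves with the leg
- foot_top (a point): centre of the top of the sliding leg's foot, 88 mm above collar_edge (the other three feet stand 144 mm above their origins; at the band this one does too)
- leg_slide (a joint): how far the sliding leg is drawn up, m: 0 pushed in, resting on the socket, as at the start; 0.036 at the red band; 0.050 at most. It weighs about 0.2 to 0.3 kg, slides with about 0.5 N of drag, cannot move sideways, and sinks back under its own weight when let go with the lever open
- cam_lever (a joint): angle of the lever from upright, rad: 0 shut, flat along the leg; 0.42 to 0.58 at the start; 0.75 at most. It stays where left: turning it takes about 0.4 N m (6 to 9 N at the paddle), a little more below 0.25, where its cam starts to clamp the leg to the tube. Pinched lightly, lever on one side and sleeve on the other, it is stiff enough to carry the leg
- leg_sleeve: the sliding leg without its lever: aluminium sleeve 27 mm across over the tube, a black rubber foot of about that width (28 mm) on top, 88 mm tall in all, and round its lower end a grey collar 34 x 34 x 24 mm. Origin at collar_edge, axes as loose_leg
- lever_paddle: black paddle of the cam lever, 18 mm wide (y), 6 mm thick (x), 65 mm from pivot to tip. Origin on the pivot (axis y), carried by the leg 21 mm from its axis on the x side, 12 mm above collar_edge; z to the tip, x outward. It leans outward and swings in to shut; then its outer face is 24 mm from the leg's axis (leg and lever 38 mm across together), its tip 77 mm above collar_edge
- lever_tip (a point): tip of the lever, 65 mm from the pivot
- set_leg_a: one of the three legs already set: same parts and axes as the loose leg, drawn out to its red band with the lever flat; nothing on it moves. Origin on the tray's underside, top of its foot 144 mm above
- set_leg_b: another of the legs already set, alike in every way to set_leg_a
- set_leg_c: another of the legs already set, alike in every way to set_leg_a
- screwdriver: yellow-handled screwdriver, 150 mm long and up to about 30 mm thick, lying on the underside of the tray between the legs; origin on its underside, at the middle of its length
- spare_foot: spare black rubber foot, 28 mm across and 18 mm tall, standing on the underside of the tray; origin under its centre
- mug: sage-green mug, 80 mm across, 95 mm tall, on the worktop to the left; origin under its centre
- jar: glass jar with a wooden lid, 72 mm across, 100 mm tall, on the worktop to the right; origin under its centre
- canister: cream canister with a knobbed lid, 108 mm across, 180 mm tall, on the worktop to the left; origin under its centre
- pepper_mill: dark wooden pepper mill, 52 mm across, 130 mm tall, on the worktop to the right; origin under its centre
- soap_bottle: green washing-up bottle, 62 mm across, 190 mm tall, on the worktop to the right; origin under its centre

How it is judged:
By the outcome, as a careful person would: the job done as asked, in the order asked, and still so for the second after the job is handed in, while the arm keeps its last pose, push and grip.
It also fails if it takes over 46 s, if anything falls off the work surface, if the arm or the gripper's body presses on something with over 40 N, if the wrist force passes 120 N, or if a joint passes its speed limit or range.

### The arm

A 7-joint arm with a two-finger parallel gripper is mounted at the origin on the work surface. World frame = base frame: x ahead of the robot, y to its left, z up, the work surface at z = 0. Lengths are in m, angles in degrees, forces in N, time in s.
With the tool pointing down it reaches from about 0.35 to 0.9 m from the base axis. Payload 7.2 kg.
Tool frame: the origin (TCP) lies midway between the tips of the shut fingers; the grasp point (between the pads) lies 19 mm behind it; z points along the fingers, y is the line along which they close (so a half turn about z gives the same grasp; the last joint's range is limited). The gripper opens to 85 mm and grips with 20 to 120 N. Pads are 22 mm wide; open, the fingers measure 114 mm over their backs; the gripper's body (76 mm by 85 mm) begins 54 mm behind the grasp point. The pads swing forward as they close: fully open they stand 13 mm farther back than shut.
Start: joints at [68.973, 23.554, -0.728, 91.456, 0.321, 64.991, -4.71], TCP at [0.184, -0.597, 0.231] pointing down, gripper open.
Joint ranges: [-169.25, 169.25], [-16.82, 113.86], [-84.01, 82.57], [7.8, 145.47], [-59.2, 239.2], [7.22, 106.19], [-163.78, 163.78]. Speed limits (degrees/s): [136.94, 136.94, 172.46, 172.46, 180, 180, 180].

### API

Orientations are given as a 3x3 rotation matrix whose columns are the frame's x, y, z axes.
In Python, from workcell import bot gives the robot as it stands. The module is installed in compiled form; this text tells all that it offers.
- The arm moves only by the tool jog_arm, never from a script. Its argument "targets" is a list of rows, each an object of numbers: "tx", "ty", "tz": the shift along the tool's x, y, z scaled (see below); "spin": the turn about the tool's z scaled (see below); "jaw": the finger opening in mm, from 0 to 85.4. In form: [{"tx": .., "ty": .., "tz": .., "spin": .., "jaw": ..}, ...]. A call has 1 to 12 rows; each row shifts and turns the commanded pose from where the row before left it, along the tool's axes as they then stand; what a row does not reach is not made up. The controller multiplies each number of a shift by 40 cm and each number of a turn by pi/2 rad. A row lasts 1/12 s, in which the tool goes at most 41.7 mm and 7.16 degrees, less where a joint would pass 70% of its speed; a pose out of reach is approached as far as the arm can. A call with a number of a shift or a turn outside -1 to 1 is refused whole. A call with a gripper value outside its range is refused whole. The fingers move at their own pace and stop on an object; "squeeze" is the grip in N (left out, the last holds). Time passes only in rows, so rows that do not move let the fingers close. It gives the time, the measured TCP pose, the force, the opening and the grip force at its end, in the units of the state.
- bot.read_state(): the state, without advancing time (a new reading comes with each control period).
- bot.grab_frame(name): name is "side" or "top" or "wrist"; returns the picture (400x640x3 uint8, blue, green, red); there is no depth.
- bot.calibration(name): a dict with "vfov" (degrees; the focal length in pixels is half the picture's height over the tangent of half this angle, whatever the lens; pixels are square), "cx", "cy" (the principal point, pixels), "camera_from_world" (4x4, takes a point from world to camera coordinates). Camera axes: x right, y down, z forward; pixel columns grow to the right and rows downward; lengths in m; the calibration is good to about 2 mm. A picture is of the moment at which its call begins: read the wrist's pose just before it. calibration takes no time and is no camera call; for the wrist camera it gives the pose at the moment of the call.
- bot.close_job(): hands the job in; it is judged then, once.
The state is a dict: "clock": time; "qpos": joint angles; "joint_vel": joint speeds; "effort": joint torques, N m; "position": TCP position; "eef_rot": TCP orientation; "contact_force": force on the tool from outside, world axes, zero at the start; "wrist_torque": the same for the moment, N m; "gripper_width": opening from 0.0 (shut) to 1.0 (fully open); "gripper_force": force on a finger pad.
Only numpy, scipy, OpenCV 4.12 (cv2) and the standard library are available. Lean on these libraries where they do the work, as an engineer would, in place of code of your own. Each camera call takes 0.05 s, during which the arm holds its last target. There are 200 camera calls.

## Working session

There is one attempt and no reset: what is moved stays moved. The work goes in short steps, Python scripts to look and compute and a tool call to move; the robot and the scene stay as the last step left them, time stands still between calls to the robot, and variables do not carry over. Pictures are saved under pics/ and viewed, at most 10 in all, crops included, and the job is handed in when it is done.

Besides the shell and the picture viewer there is one more tool, called after "Call:" as a command line: name --argument value ..., lists and objects as JSON in quotes. jog_arm: Moves the arm, as the interface text tells. Its arguments: {"type":"object","properties":{"targets":{"type":"array"},"squeeze":{"type":"number"}},"required":["targets"]}

```bash
mkdir -p pics; python3 - <<'E'
from workcell import bot
import cv2,json
s=bot.read_state();print(s)
for n in("side","top"):
    f=bot.grab_frame(n);cv2.imwrite(f"pics/{n}0.png",f);c=bot.calibration(n);print(n,c)
E
```

```text
{'clock': 0.0, 'qpos': array([68.97405324, 23.60168811, -0.72927985, 91.50367867,  0.32055624,
       64.99171665, -4.70829737]), 'joint_vel': array([ 0.04493935,  0.02858966,  0.02694549,  0.00764783, -0.10474803,
        0.03271418,  0.10354099]), 'effort': array([ 2.84620080e-05, -6.00642085e+01,  6.82037417e-01, -2.99408752e+01,
        1.37758683e-02,  1.07733798e-02, -1.81627566e-07]), 'position': array([ 0.18378918, -0.59684011,  0.23043747]), 'eef_rot': array([[ 9.55680366e-01,  2.94405657e-01, -5.89196425e-04],
       [ 2.94406227e-01, -9.55679114e-01,  1.55072772e-03],
       [-1.06539704e-04, -1.65546313e-03, -9.99998624e-01]]), 'contact_force': array([-0.81097631,  0.28845084,  0.00334596]), 'wrist_torque': array([-0.00979059, -0.00713422,  0.00408586]), 'gripper_force': 0.0, 'gripper_width': 1.000022245400436}
side {'vfov': 54.117989985937974, 'cx': 320.81392052668554, 'cy': 204.69119324468272, 'camera_from_world': array([[-0.92976743, -0.3680873 ,  0.006653  ,  0.47362782],
       [-0.27013955,  0.66985661, -0.69160447,  0.21661324],
       [ 0.25011427, -0.64482855, -0.7222458 ,  1.13320379],
       [ 0.        ,  0.        ,  0.        ,  1.        ]])}
top {'vfov': 50.233323603681626, 'cx': 325.9802290729679, 'cy': 197.04063861866712, 'camera_from_world': array([[-0.02513094, -0.99967882,  0.00326953,  0.01057026],
       [-0.9951525 ,  0.02470583, -0.09518995,  0.52913049],
       [ 0.0950786 , -0.00564589, -0.99545376,  1.27385382],
       [ 0.        ,  0.        ,  0.        ,  1.        ]])}
```

View pics/side0.png

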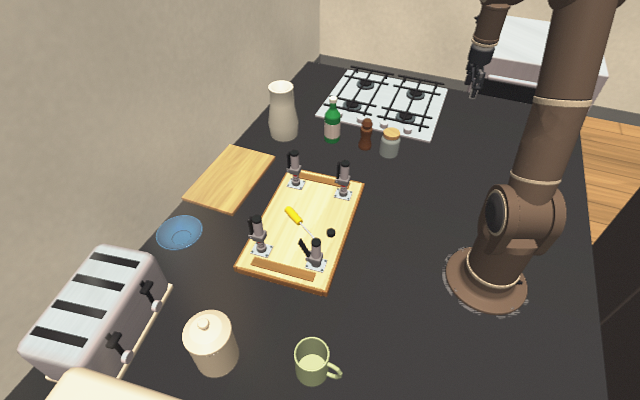

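View pics/top0.png

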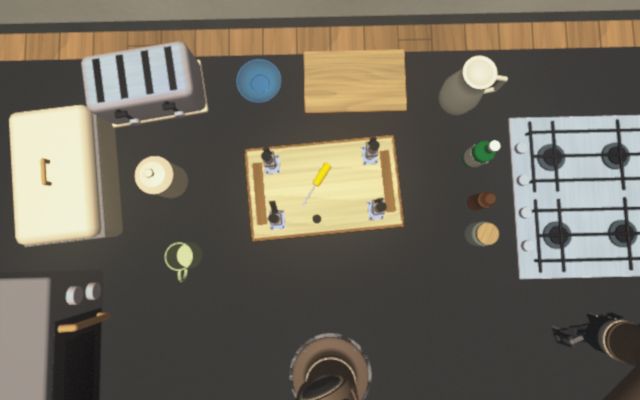

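The side view shows the tray centred near (302,232). The loose leg is at (316,250), with its lever standing out to the upper left (304,245). In the top view that leg is at (276,215), with its lever pointing to about (273,205), away from the robot. Next I'll measure the tray pose and view the leg enlarged.

```bash
cat > h.py <<'E'
import numpy as np,cv2
from workcell import bot
def K(n):
    c=bot.calibration(n);f=200/np.tan(np.radians(c["vfov"]/2));return c,f
def proj(n,P):
    c,f=K(n);M=c["camera_from_world"];q=np.atleast_2d(P)@M[:3,:3].T+M[:3,3]
    return np.c_[f*q[:,0]/q[:,2]+c["cx"],f*q[:,1]/q[:,2]+c["cy"]]
def ray(n,uv):
    c,f=K(n);M=c["camera_from_world"];uv=np.atleast_2d(uv).astype(float)
    d=np.c_[(uv[:,0]-c["cx"])/f,(uv[:,1]-c["cy"])/f,np.ones(len(uv))]@M[:3,:3]
    return -M[:3,:3].T@M[:3,3],d
def plane(n,uv,z):
    o,d=ray(n,uv);return o+d*((z-o[2])/d[:,2])[:,None]
E
python3 - <<'E'
from h import *
res={}
for n,box in(("top",(230,120,420,255)),("side",(225,160,375,300))):
    f=cv2.imread(f"pics/{n}0.png");h=cv2.cvtColor(f,cv2.COLOR_BGR2HSV)
    m=cv2.inRange(h,(8,50,70),(35,255,255));k=np.zeros_like(m);x0,y0,x1,y1=box;k[y0:y1,x0:x1]=m[y0:y1,x0:x1]
    k=cv2.morphologyEx(k,cv2.MORPH_OPEN,np.ones((3,3)))
    C=max(cv2.findContours(k,0,2)[0],key=cv2.contourArea)[:,0]
    H=cv2.convexHull(C)[:,0]
    P=plane(n,H,0.026)[:,:2].astype(np.float32)*1000
    r=cv2.minAreaRect(P);print(n,r)
    # crops
    c=proj(n,[0,0,0])
t=cv2.imread("pics/top0.png")[185:245,240:320];s=cv2.imread("pics/side0.png")[215:285,270:350]
cv2.imwrite("pics/crop0.png",np.hstack([cv2.resize(t,(400,350),interpolation=2),cv2.resize(s,(400,350),interpolation=2)]))
E
```

```text
top ((561.370361328125, 4.850982666015625), (294.831298828125, 471.5389099121094), 4.364681720733643)
side ((560.6635131835938, 11.598648071289062), (289.92218017578125, 480.5003356933594), 4.286059379577637)
```

View pics/crop0.png

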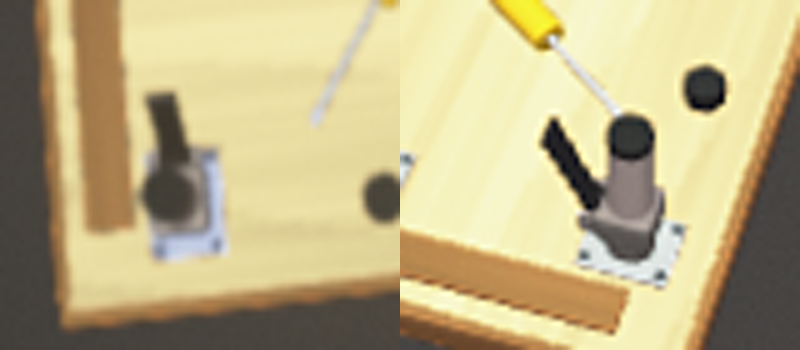

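The crop shows the loose leg's foot top at about (274,218) in the top image and (316,242) in the side image. Its lever leans along the tray's +x. Now I'll triangulate all four feet.

```bash
python3 - <<'E'
from h import *
from scipy.optimize import least_squares
a=np.radians(4.33)
def world(cx,cy,a,x,y,z):
    return np.array([cx+np.cos(a)*x-np.sin(a)*y,cy+np.sin(a)*x+np.cos(a)*y,z])
ks=[(-85,150,.134),(-85,-150,.17),(85,150,.17),(85,-150,.17)]
T=[(.561,.007,a)]
obs={}
for n in("top","side"):
    f=cv2.imread(f"pics/{n}0.png");g=f.max(2)
    for i,(x,y,z) in enumerate(ks):
        P=world(*T[0],x/1e3,y/1e3,z);u=proj(n,P)[0]
        m=(g<75).astype(np.uint8);cx,cy=np.round(u).astype(int);w=11
        sub=m[cy-w:cy+w+1,cx-w:cx+w+1]
        # open removes lever; biggest erosion-resistant disc = foot top
        d=cv2.distanceTransform(sub,cv2.DIST_L2,5);k=np.argwhere(d>d.max()-.7).mean(0)
        o=np.array([cx-w+k[1],cy-w+k[0]]);obs[n,i]=o
        Q=plane(n,o,z)[0];print(n,i,u.round(1),o.round(1),d.max().round(1),"world",Q.round(4),"err",(Q-P)[:2].round(4))
t=np.hstack([cv2.resize(cv2.imread(f"pics/{n}0.png")[r],None,fx=5,fy=5,interpolation=0) for n,r in()]) if 0 else None
# lever tip: ray crossing
o1,d1=ray("top",(240+160/5,185+97/5.83));o2,d2=ray("side",(270+(553-400)/5,215+122/5))
A=np.c_[d1[0],-d2[0]];s=np.linalg.lstsq(A,o2-o1,rcond=None)[0];print("tip",o1+s[0]*d1[0],o2+s[1]*d2[0])
for n,uv in(("jar",(485,233)),("mill",(481,200)),("soap",(485,150))):print(n,plane("top",uv,.1))
E
```

```text
top 0 [271.6 217.7] [273.  217.5] 4.0 world [0.4655 0.1464 0.134 ] err [ 0.0006 -0.0038]
top 1 [380.7 206. ] [380.8 206.4] 3.6 world [ 0.4864 -0.1491  0.17  ] err [-0.0012 -0.0001]
top 2 [264.5 155.1] [266.  155.5] 4.2 world [0.6333 0.1589 0.17  ] err [-0.0012 -0.0041]
top 3 [373.7 144.3] [373.8 144.5] 4.0 world [ 0.6566 -0.1362  0.17  ] err [-0.0005 -0.    ]
side 0 [316.  241.4] [314. 244.] 4.0 world [0.4665 0.1604 0.134 ] err [0.0016 0.0103]
side 1 [345.1 162.5] [354.5 151. ] 17.4 world [ 0.4782 -0.2147  0.17  ] err [-0.0093 -0.0657]
side 2 [256.4 218.2] [248. 207.] 12.6 world [0.676  0.1344 0.17  ] err [ 0.0416 -0.0286]
side 3 [294.1 152.1] [305. 141.] 15.0 world [ 0.6477 -0.2032  0.17  ] err [-0.0094 -0.067 ]
tip [0.51084477 0.15013642 0.12111585] [0.51064514 0.15007447 0.12109079]
jar [[ 0.40794357 -0.45261387  0.1       ]]
mill [[ 0.50251312 -0.44684628  0.1       ]]
soap [[ 0.6477713  -0.46717553  0.1       ]]
```

Call:
jog_arm --targets '[{"tx":0,"ty":0,"tz":-0.1,"spin":-0.078,"jaw":85},{"tx":0,"ty":0,"tz":-0.05,"spin":-0.078,"jaw":85},{"tx":0,"ty":0,"tz":0,"spin":-0.078,"jaw":85},{"tx":0,"ty":0,"tz":0,"spin":-0.078,"jaw":85},{"tx":0,"ty":0,"tz":0,"spin":-0.078,"jaw":85},{"tx":0,"ty":0,"tz":0,"spin":-0.078,"jaw":85},{"tx":0,"ty":0,"tz":0,"spin":-0.078,"jaw":85},{"tx":0,"ty":0,"tz":0,"spin":-0.078,"jaw":85},{"tx":0,"ty":0,"tz":0,"spin":-0.078,"jaw":85},{"tx":0,"ty":0,"tz":0,"spin":-0.078,"jaw":85},{"tx":0,"ty":0,"tz":0,"spin":-0.078,"jaw":85},{"tx":0,"ty":0,"tz":0,"spin":0,"jaw":85}]'

```text
clock: 1.1
position: [0.1838, -0.5971, 0.2908]
eef_rot: [[-0.081, 0.997, -0.0], [0.997, 0.081, 0.001], [0.001, -0.0, -1.0]]
contact_force: [0.9, 0.4, 1.6]
gripper_width: 0.996
gripper_force: 0.0
```

Call:
jog_arm --targets '[{"tx":0.09,"ty":0.045,"tz":0,"spin":0,"jaw":85},{"tx":0.09,"ty":0.045,"tz":0,"spin":0,"jaw":85},{"tx":0.09,"ty":0.045,"tz":0,"spin":0,"jaw":85},{"tx":0.09,"ty":0.045,"tz":0,"spin":0,"jaw":85},{"tx":0.09,"ty":0.045,"tz":0,"spin":0,"jaw":85},{"tx":0.09,"ty":0.045,"tz":0,"spin":0,"jaw":85},{"tx":0.09,"ty":0.045,"tz":0,"spin":0,"jaw":85},{"tx":0.09,"ty":0.045,"tz":0,"spin":0,"jaw":85},{"tx":0.09,"ty":0.045,"tz":0,"spin":0,"jaw":85},{"tx":0.09,"ty":0.045,"tz":0,"spin":0,"jaw":85}]'

```text
clock: 1.93
position: [0.3364, -0.2228, 0.2913]
eef_rot: [[-0.071, 0.997, 0.0], [0.997, 0.071, -0.0], [-0.0, 0.0, -1.0]]
contact_force: [0.9, -0.4, 0.1]
gripper_width: 0.998
gripper_force: 0.0
```

Call:
jog_arm --targets '[{"tx":0.09,"ty":0.045,"tz":0,"spin":0,"jaw":85},{"tx":0.09,"ty":0.045,"tz":0,"spin":0,"jaw":85},{"tx":0.09,"ty":0.045,"tz":0,"spin":0,"jaw":85},{"tx":0.09,"ty":0.045,"tz":0,"spin":0,"jaw":85},{"tx":0.09,"ty":0.045,"tz":0,"spin":0,"jaw":85},{"tx":0.09,"ty":0.045,"tz":0,"spin":0,"jaw":85},{"tx":0.09,"ty":0.045,"tz":0,"spin":0,"jaw":85},{"tx":0.09,"ty":0.045,"tz":0,"spin":0,"jaw":85},{"tx":0.09,"ty":0.045,"tz":0,"spin":0,"jaw":85},{"tx":0,"ty":0,"tz":0,"spin":0,"jaw":85},{"tx":0,"ty":0,"tz":0,"spin":0,"jaw":85}]'

```text
clock: 2.85
position: [0.473, 0.1136, 0.2908]
eef_rot: [[-0.077, 0.997, -0.001], [0.997, 0.077, 0.002], [0.002, -0.001, -1.0]]
contact_force: [0.2, -1.5, 0.1]
gripper_width: 0.999
gripper_force: 0.0
```

```bash
python3 - <<'E'
from h import *
print(bot.read_state()["position"],bot.calibration("wrist"))
cv2.imwrite("pics/w1.png",bot.grab_frame("wrist"))
print(proj("wrist",[[.465,.148,.134],[.511,.150,.121],[.465,.148,.03]]))
E
```

```text
[0.47302746 0.1135772  0.29083211] {'vfov': 65.80034937089131, 'cx': 319.3234187035417, 'cy': 201.78374290266206, 'camera_from_world': array([[ 9.96982879e-01,  7.76193460e-02, -6.13085362e-04,
        -4.80531950e-01],
       [ 7.51972581e-02, -9.63853440e-01,  2.55601092e-01,
         2.58124938e-02],
       [ 1.92486652e-02, -2.54876015e-01, -9.66782140e-01,
         4.56101645e-01],
       [ 0.00000000e+00,  0.00000000e+00,  0.00000000e+00,
         1.00000000e+00]])}
[[313.81111472 149.92281381]
 [359.95117313 150.17492363]
 [315.27292657 142.24867313]]
```

View pics/w1.png

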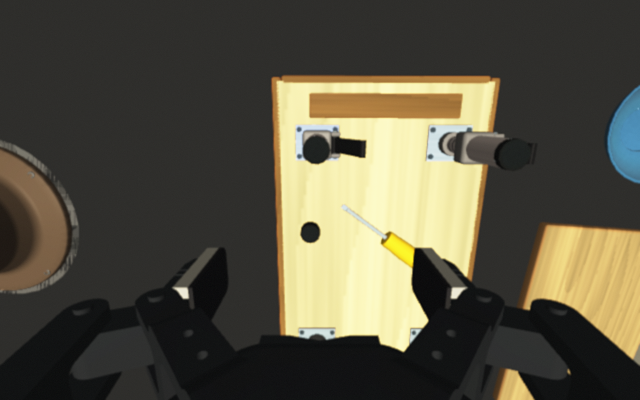

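The wrist view shows the foot centre at (316,149), the lever tip at (365,149) with corners near (365,141) and (365,157), the plate centred near (318,143), and the fingers to either side, free of everything. Next I'll refine these positions.

```bash
python3 - <<'E'
from h import *
f=cv2.imread("pics/w1.png");g=f.max(2)
m=(g[120:175,290:380]<75).astype(np.uint8);d=cv2.distanceTransform(m,cv2.DIST_L2,5)
k=np.argwhere(d>d.max()-.7).mean(0);o=np.array([290+k[1],120+k[0]])
print(o,d.max(),plane("wrist",o,.134))
c=np.argwhere(m);xs=c[:,1].max();print("tip col",xs+290,c[c[:,1]>=xs-1].mean(0)+[120,290])
print("tip",plane("wrist",(xs+290,149),.119),plane("wrist",(xs+290,149),.116))
h=cv2.cvtColor(f,cv2.COLOR_BGR2HSV)[115:170,285:350];w=((h[...,1]<60)&(h[...,2]>150)|((h[...,0]>95)&(h[...,0]<130)&(h[...,2]>130))).astype(np.uint8)
c=np.argwhere(w);print("plate",c.min(0)+[115,285],c.max(0)+[115,285]);
x0=c.min(0)+[115,285];x1=c.max(0)+[115,285]
print(plane("wrist",[(x0[1],(x0[0]+x1[0])/2),(x1[1],(x0[0]+x1[0])/2),((x0[1]+x1[1])/2,(x0[0]+x1[0])/2)],.03))
E
```

```text
[315.6 149.2] 12.987598 [[0.4666644  0.14881533 0.134     ]]
tip col 364 [148.5 363.5]
tip [[0.51521372 0.15130512 0.119     ]] [[0.51565962 0.15106483 0.116     ]]
plate [124 295] [161 339]
[[0.43901916 0.14571784 0.03      ]
 [0.49545359 0.14998188 0.03      ]
 [0.46723804 0.14784998 0.03      ]]
```

Call:
jog_arm --targets '[{"tx":0.088,"ty":0.036,"tz":0,"spin":0,"jaw":85},{"tx":0,"ty":0,"tz":0,"spin":0,"jaw":85},{"tx":0,"ty":0,"tz":0.09,"spin":0,"jaw":85},{"tx":0,"ty":0,"tz":0.09,"spin":0,"jaw":85},{"tx":0,"ty":0,"tz":0.02,"spin":0,"jaw":85},{"tx":0,"ty":0,"tz":0,"spin":0,"jaw":85}]'

```text
clock: 3.4
position: [0.4835, 0.1445, 0.2094]
eef_rot: [[-0.073, 0.997, -0.005], [0.997, 0.073, -0.002], [-0.002, -0.005, -1.0]]
contact_force: [0.3, 0.1, -0.4]
gripper_width: 0.996
gripper_force: 0.0
```

```bash
python3 - <<'E'
from h import *
print(bot.read_state()["position"],bot.read_state()["eef_rot"][:,1])
f=bot.grab_frame("wrist");cv2.imwrite("pics/w2.png",f)
print(proj("wrist",[[.4668,.1485,.134],[.515,.151,.117]]))
E
```

```text
[0.48348862 0.14450711 0.20936543] [ 0.99735419  0.07253366 -0.00484583]
[[295.25899905 204.69368426]
 [357.70375717 200.26365668]]
```

View pics/w2.png

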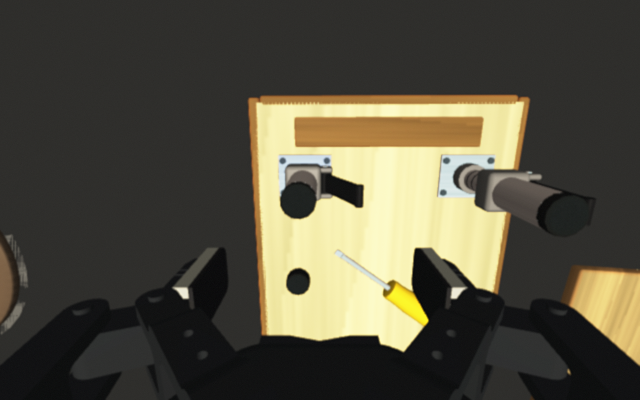

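The wrist view from lower down shows the foot at (298,201) and the lever tip at (363,193), both centred between the open fingers. I'll descend with a small correction.

Call:
jog_arm --targets '[{"tx":0.014,"ty":0.006,"tz":0,"spin":0,"jaw":85},{"tx":0,"ty":0,"tz":0.07,"spin":0,"jaw":85},{"tx":0,"ty":0,"tz":0.07,"spin":0,"jaw":85},{"tx":0,"ty":0,"tz":0.07,"spin":0,"jaw":85},{"tx":0,"ty":0,"tz":0.06,"spin":0,"jaw":85},{"tx":0,"ty":0,"tz":0.03,"spin":0,"jaw":85},{"tx":0,"ty":0,"tz":0.025,"spin":0,"jaw":85},{"tx":0,"ty":0,"tz":0,"spin":0,"jaw":85},{"tx":0,"ty":0,"tz":0,"spin":0,"jaw":85}]'

```text
clock: 4.2
position: [0.4877, 0.1531, 0.0824]
eef_rot: [[-0.076, 0.997, 0.001], [0.997, 0.076, 0.0], [0.0, 0.001, -1.0]]
contact_force: [0.0, 0.2, 0.9]
gripper_width: 0.993
gripper_force: 0.0
```

```bash
python3 - <<'E'
from h import *
print(bot.read_state()["position"],bot.read_state()["eef_rot"][:,1])
f=bot.grab_frame("wrist");cv2.imwrite("pics/w3.png",f)
g=bot.grab_frame("side")[200:290,260:360]
cv2.imwrite("pics/c3.png",np.hstack([cv2.resize(f[100:400,120:520],None,fx=1,fy=1),cv2.resize(g,(333,300),interpolation=2)]))
E
```

```text
[0.4877409  0.15305406 0.08239553] [0.99714419 0.07550826 0.00140117]
```

View pics/c3.png

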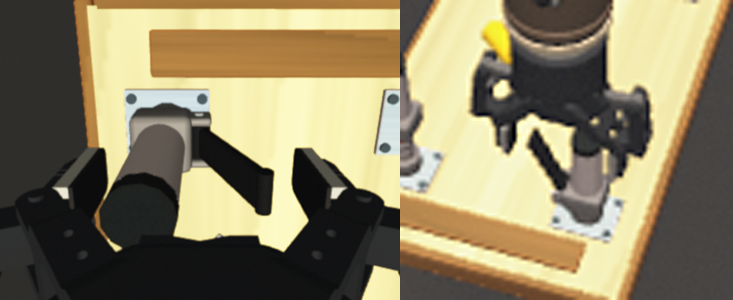

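The fingers straddle the leg, with about 7 mm free on the sleeve side and 12 mm on the lever side. Nothing is touching. Now I'll centre the tool and close gently.

Call:
jog_arm --targets '[{"tx":-0.004,"ty":-0.005,"tz":0.013,"spin":0,"jaw":75},{"tx":0,"ty":0,"tz":0,"spin":0,"jaw":70},{"tx":0,"ty":0,"tz":0,"spin":0,"jaw":66},{"tx":0,"ty":0,"tz":0,"spin":0,"jaw":64},{"tx":0,"ty":0,"tz":0,"spin":0,"jaw":64},{"tx":0,"ty":0,"tz":0,"spin":0,"jaw":64}]' --squeeze 20

```text
clock: 4.8
position: [0.4852, 0.1507, 0.0764]
eef_rot: [[-0.075, 0.997, 0.0], [0.997, 0.075, -0.0], [-0.0, 0.0, -1.0]]
contact_force: [-0.2, -1.4, 4.2]
gripper_width: 0.751
gripper_force: 3.4
```

Call:
jog_arm --targets '[{"tx":0,"ty":-0.001,"tz":0,"spin":0,"jaw":62},{"tx":0,"ty":0,"tz":0,"spin":0,"jaw":62},{"tx":0,"ty":0,"tz":0,"spin":0,"jaw":62}]'

```text
clock: 5.05
position: [0.4844, 0.1506, 0.0768]
eef_rot: [[-0.076, 0.997, 0.0], [0.997, 0.076, -0.001], [-0.001, 0.0, -1.0]]
contact_force: [-4.6, -2.7, 11.3]
gripper_width: 0.729
gripper_force: 13.2
```

Call:
jog_arm --targets '[{"tx":0,"ty":-0.0025,"tz":0,"spin":0,"jaw":60},{"tx":0,"ty":0,"tz":0,"spin":0,"jaw":60},{"tx":0,"ty":0,"tz":0,"spin":0,"jaw":60}]'

```text
clock: 5.3
position: [0.4834, 0.1506, 0.077]
eef_rot: [[-0.076, 0.997, 0.0], [0.997, 0.076, -0.001], [-0.001, 0.0, -1.0]]
contact_force: [-3.7, -2.7, 14.3]
gripper_width: 0.704
gripper_force: 12.3
```

Call:
jog_arm --targets '[{"tx":0,"ty":-0.005,"tz":-0.003,"spin":0,"jaw":58},{"tx":0,"ty":0,"tz":0,"spin":0,"jaw":57},{"tx":0,"ty":0,"tz":0,"spin":0,"jaw":57}]'

```text
clock: 5.55
position: [0.4819, 0.1506, 0.0782]
eef_rot: [[-0.076, 0.997, 0.001], [0.997, 0.076, -0.0], [-0.001, 0.001, -1.0]]
contact_force: [-2.5, -1.8, 12.0]
gripper_width: 0.672
gripper_force: 10.5
```

Call:
jog_arm --targets '[{"tx":0,"ty":0,"tz":-0.004,"spin":0,"jaw":57},{"tx":0,"ty":0,"tz":-0.004,"spin":0,"jaw":57},{"tx":0,"ty":0,"tz":-0.004,"spin":0,"jaw":57},{"tx":0,"ty":0,"tz":-0.004,"spin":0,"jaw":57},{"tx":0,"ty":0,"tz":0,"spin":0,"jaw":57}]'

```text
clock: 5.97
position: [0.4817, 0.1506, 0.0838]
eef_rot: [[-0.076, 0.997, 0.0], [0.997, 0.076, 0.0], [0.0, 0.0, -1.0]]
contact_force: [1.4, 0.3, -2.6]
gripper_width: 0.667
gripper_force: 6.3
```

```bash
python3 - <<'E'
from h import *
s=bot.read_state();print(s["position"],s["contact_force"],s["gripper_width"]*85.4,s["gripper_force"])
f=bot.grab_frame("wrist");cv2.imwrite("pics/w4.png",f)
g=bot.grab_frame("side")[200:290,260:360];cv2.imwrite("pics/s4.png",g)
cv2.imwrite("pics/c4.png",np.hstack([f[100:400,120:520],cv2.resize(g,(333,300),interpolation=2)]))
E
```

```text
[0.48173654 0.15057171 0.08381029] [ 1.4226498   0.28955625 -2.58370157] 56.95661980195392 6.292444467544556
```

View pics/c4.png

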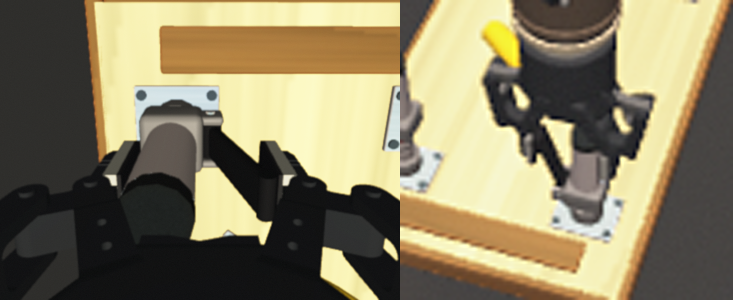

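The leg is now carried: Fz is −2.6 N, about its weight, and a little socket shows below the collar. For an absolute reference I'll lower it in small steps until it lands.

Call:
jog_arm --targets '[{"tx":0,"ty":0,"tz":0.006,"spin":0,"jaw":57},{"tx":0,"ty":0,"tz":0,"spin":0,"jaw":57}]'

```text
clock: 6.23
position: [0.4817, 0.1505, 0.0809]
eef_rot: [[-0.076, 0.997, -0.0], [0.997, 0.076, 0.0], [0.0, 0.0, -1.0]]
contact_force: [2.0, -0.4, -3.4]
gripper_width: 0.667
gripper_force: 5.1
```

Call:
jog_arm --targets '[{"tx":0,"ty":0,"tz":0.002,"spin":0,"jaw":57},{"tx":0,"ty":0,"tz":0,"spin":0,"jaw":57}]'

```text
clock: 6.4
position: [0.4817, 0.1505, 0.0803]
eef_rot: [[-0.076, 0.997, -0.0], [0.997, 0.076, 0.0], [0.0, -0.0, -1.0]]
contact_force: [2.4, -0.5, -3.1]
gripper_width: 0.666
gripper_force: 5.1
```

Call:
jog_arm --targets '[{"tx":0,"ty":0,"tz":0.002,"spin":0,"jaw":57},{"tx":0,"ty":0,"tz":0,"spin":0,"jaw":57}]'

```text
clock: 6.57
position: [0.4817, 0.1506, 0.0796]
eef_rot: [[-0.076, 0.997, 0.0], [0.997, 0.076, 0.0], [0.0, 0.0, -1.0]]
contact_force: [1.7, 0.1, -2.8]
gripper_width: 0.669
gripper_force: 5.1
```

Call:
jog_arm --targets '[{"tx":0,"ty":0,"tz":0.002,"spin":0,"jaw":57},{"tx":0,"ty":0,"tz":0,"spin":0,"jaw":57}]'

```text
clock: 6.73
position: [0.4817, 0.1506, 0.0788]
eef_rot: [[-0.076, 0.997, 0.0], [0.997, 0.076, 0.0], [0.0, 0.0, -1.0]]
contact_force: [2.6, -0.3, -4.0]
gripper_width: 0.67
gripper_force: 5.1
```

Call:
jog_arm --targets '[{"tx":0,"ty":0,"tz":0.0015,"spin":0,"jaw":57},{"tx":0,"ty":0,"tz":0,"spin":0,"jaw":57}]'

```text
clock: 6.9
position: [0.4817, 0.1506, 0.0785]
eef_rot: [[-0.076, 0.997, 0.0], [0.997, 0.076, -0.0], [-0.0, 0.0, -1.0]]
contact_force: [2.2, -0.2, 0.9]
gripper_width: 0.667
gripper_force: 5.5
```

Call:
jog_arm --targets '[{"tx":0,"ty":0,"tz":0.0015,"spin":0,"jaw":57},{"tx":0,"ty":0,"tz":0,"spin":0,"jaw":57}]'

```text
clock: 7.07
position: [0.4817, 0.1506, 0.0782]
eef_rot: [[-0.076, 0.997, 0.0], [0.997, 0.076, -0.0], [-0.0, 0.0, -1.0]]
contact_force: [-0.4, -0.7, 5.6]
gripper_width: 0.668
gripper_force: 6.0
```

Call:
jog_arm --targets '[{"tx":0,"ty":0,"tz":0.0015,"spin":0,"jaw":57},{"tx":0,"ty":0,"tz":0,"spin":0,"jaw":57}]'

```text
clock: 7.23
position: [0.4818, 0.1507, 0.0777]
eef_rot: [[-0.076, 0.997, 0.001], [0.997, 0.076, -0.0], [-0.0, 0.001, -1.0]]
contact_force: [-1.0, -1.3, 6.9]
gripper_width: 0.666
gripper_force: 6.2
```

Call:
jog_arm --targets '[{"tx":0,"ty":0,"tz":-0.003,"spin":0,"jaw":57},{"tx":0,"ty":0,"tz":-0.005,"spin":0,"jaw":57},{"tx":0,"ty":0,"tz":-0.007,"spin":0,"jaw":57},{"tx":0,"ty":0,"tz":-0.01,"spin":0,"jaw":57},{"tx":0,"ty":0,"tz":-0.01,"spin":0,"jaw":57},{"tx":0,"ty":0,"tz":-0.01,"spin":0,"jaw":57},{"tx":0,"ty":0,"tz":-0.01,"spin":0,"jaw":57},{"tx":0,"ty":0,"tz":-0.01,"spin":0,"jaw":57},{"tx":0,"ty":0,"tz":-0.01,"spin":0,"jaw":57},{"tx":0,"ty":0,"tz":-0.008,"spin":0,"jaw":57},{"tx":0,"ty":0,"tz":-0.007,"spin":0,"jaw":57},{"tx":0,"ty":0,"tz":0,"spin":0,"jaw":57}]'

```text
clock: 8.23
position: [0.4817, 0.1506, 0.1136]
eef_rot: [[-0.076, 0.997, 0.0], [0.997, 0.076, -0.0], [-0.0, 0.0, -1.0]]
contact_force: [2.0, 1.9, -2.4]
gripper_width: 0.668
gripper_force: 4.5
```

```bash
python3 - <<'E'
from h import *
s=bot.read_state();print(s["position"],s["contact_force"],s["gripper_width"]*85.4,s["gripper_force"])
f=bot.grab_frame("wrist");cv2.imwrite("pics/w5.png",f)
F=bot.grab_frame("side");cv2.imwrite("pics/s5.png",F);g=F[190:280,260:360]
cv2.imwrite("pics/c5.png",np.hstack([f[100:400,180:480],cv2.resize(g,(500,450),interpolation=2)[:300]]))
# leg motion in the wrist picture since pics/w4 (slide there = carried)
a=cv2.imread("pics/w4.png",0);b=cv2.cvtColor(f,cv2.COLOR_BGR2GRAY)
T=a[255:320,250:318];r=cv2.matchTemplate(b,T,cv2.TM_CCOEFF_NORMED);print("foot/sleeve moved",np.array(cv2.minMaxLoc(r)[3])-[250,255],r.max())
A=np.array([.468,.1502]);print(proj("side",[[*A,.026+z] for z in(.046,.056,.144)]))
h=cv2.cvtColor(F,cv2.COLOR_BGR2HSV);m=((h[...,0]<8)|(h[...,0]>172))&(h[...,1]>110)&(h[...,2]>60);m[:200]=0;m[290:]=0;m[:,:270]=0;m[:,350:]=0
c=np.argwhere(m);print("red",len(c),c.mean(0) if len(c) else 0,c.min(0),c.max(0))
E
```

```text
[0.48167404 0.15060305 0.11363369] [ 2.01841137  1.91727979 -2.38627316] 57.079439027605034 4.509692117571831
foot/sleeve moved [0 1] 0.99601257
[[315.01569632 254.81541013]
 [315.00122952 252.67153577]
 [314.86517851 232.50977377]]
red 1 [257. 315.] [257 315] [257 315]
```

View pics/c5.png

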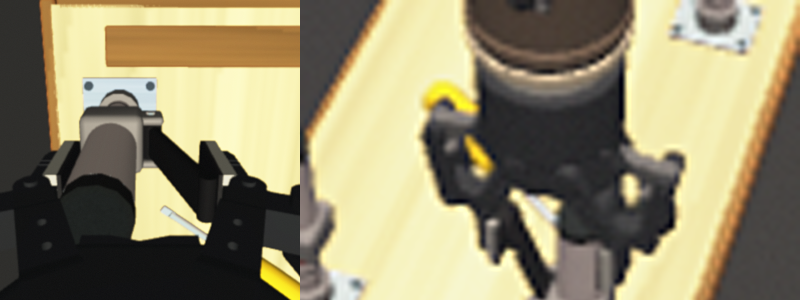

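The leg is up with the tool at TCP 0.1136, and it has moved about 1 px in the wrist view, so it has hardly slipped. By the landing reference the slide is about 35.5 mm. I'll close in stages, raising the tool to follow the pads and the lever tip, and track the leg in the wrist picture.

Call:
jog_arm --targets '[{"tx":0,"ty":-0.0015,"tz":-0.002,"spin":0,"jaw":56},{"tx":0,"ty":-0.0015,"tz":-0.002,"spin":0,"jaw":54.7},{"tx":0,"ty":-0.0015,"tz":-0.002,"spin":0,"jaw":53.5},{"tx":0,"ty":0,"tz":0,"spin":0,"jaw":53.5}]'

```text
clock: 8.67
position: [0.4799, 0.1504, 0.1156]
eef_rot: [[-0.076, 0.997, 0.0], [0.997, 0.076, -0.0], [-0.0, 0.0, -1.0]]
contact_force: [1.8, 1.5, -2.3]
gripper_width: 0.625
gripper_force: 3.9
```

```bash
cat > tr.py <<'E'
from h import *
import sys,json,os
def up(i):return cv2.resize(i,None,fx=4,fy=4,interpolation=cv2.INTER_CUBIC)
def loc(img,ref="pics/w5.png"):
    T=up(cv2.imread(ref)[205:312,264:312]);r=cv2.matchTemplate(up(img[185:335,235:345]),T,cv2.TM_CCOEFF_NORMED)
    _,v,_,p=cv2.minMaxLoc(r);return np.array([264,205])+np.array(p)/4-np.array([29,20]),v
A=np.array([.468,.1502])
def run(tag):
    s=bot.read_state();P=proj("wrist",[[*A,.046+.088+.036+d] for d in(-.01,0,.01)])
    f=bot.grab_frame("wrist");cv2.imwrite(f"pics/{tag}.png",f)
    F=bot.grab_frame("side");cv2.imwrite(f"pics/s{tag}.png",F)
    print(s["position"],s["contact_force"].round(1),s["gripper_width"]*85.4,s["gripper_force"])
    p,v=loc(f);print("track shift",p-[264,205],v,"foot proj at slide 26,36,46mm",P.round(2).tolist())
    h=F[236:268,305:328].astype(int);red=h[...,2]-h[...,:2].max(2);print("side redness by row",list(zip(range(236,268),red.max(1))))
E
python3 -c "
from tr import *
print(loc(cv2.imread('pics/w5.png')),loc(cv2.imread('pics/w4.png')))
run('w6')"
```

```text
(array([264., 205.]), 0.9998964071273804) (array([264.25, 204.5 ]), 0.9920809864997864)
[0.47990779 0.15041659 0.11559195] [ 1.8  1.5 -2.3] 53.36778743354729 3.8907162845134735
track shift [ 4.25 -1.5 ] 0.98006272315979 foot proj at slide 26,36,46mm [[285.78, 304.0], [282.64, 321.42], [278.84, 342.49]]
side redness by row [(236, np.int64(17)), (237, np.int64(23)), (238, np.int64(18)), (239, np.int64(18)), (240, np.int64(21)), (241, np.int64(20)), (242, np.int64(20)), (243, np.int64(14)), (244, np.int64(19)), (245, np.int64(19)), (246, np.int64(23)), (247, np.int64(22)), (248, np.int64(20)), (249, np.int64(14)), (250, np.int64(17)), (251, np.int64(19)), (252, np.int64(16)), (253, np.int64(16)), (254, np.int64(21)), (255, np.int64(18)), (256, np.int64(22)), (257, np.int64(53)), (258, np.int64(20)), (259, np.int64(12)), (260, np.int64(15)), (261, np.int64(14)), (262, np.int64(15)), (263, np.int64(13)), (264, np.int64(11)), (265, np.int64(11)), (266, np.int64(9)), (267, np.int64(8))]
```

Call:
jog_arm --targets '[{"tx":0,"ty":-0.002,"tz":-0.0005,"spin":0,"jaw":52},{"tx":0,"ty":-0.002,"tz":-0.0005,"spin":0,"jaw":50.5},{"tx":0,"ty":-0.0015,"tz":-0.0005,"spin":0,"jaw":49},{"tx":0,"ty":0,"tz":0,"spin":0,"jaw":49}]'

```text
clock: 9.1
position: [0.4776, 0.1502, 0.1161]
eef_rot: [[-0.076, 0.997, 0.0], [0.997, 0.076, -0.0], [-0.0, 0.0, -1.0]]
contact_force: [3.1, 1.4, -3.0]
gripper_width: 0.575
gripper_force: 4.1
```

```bash
python3 -c "
from tr import *
run('w7')" | grep -v side
```

```text
[0.47764081 0.15024661 0.11612314] [ 3.1  1.4 -3. ] 49.06605735949327 4.077339917421341
track shift [ 9.   -2.75] 0.9401272535324097 foot proj at slide 26,36,46mm [[292.09, 303.15], [289.55, 320.41], [286.49, 341.25]]
```

Call:
jog_arm --targets '[{"tx":0,"ty":-0.002,"tz":-0.0005,"spin":0,"jaw":47.5},{"tx":0,"ty":-0.002,"tz":-0.0005,"spin":0,"jaw":46},{"tx":0,"ty":-0.0015,"tz":-0.0005,"spin":0,"jaw":44.5},{"tx":0,"ty":0,"tz":0,"spin":0,"jaw":44.5}]'

```text
clock: 9.53
position: [0.4754, 0.1501, 0.1167]
eef_rot: [[-0.076, 0.997, 0.0], [0.997, 0.076, 0.0], [0.0, 0.0, -1.0]]
contact_force: [2.4, 1.3, -3.2]
gripper_width: 0.521
gripper_force: 4.4
```

```bash
python3 -c "
from tr import *
run('w8')" | grep -v side
```

```text
[0.47541547 0.15013338 0.11672872] [ 2.4  1.3 -3.2] 44.50394209976617 4.409259036183357
track shift [13.25 -3.5 ] 0.9104808568954468 foot proj at slide 26,36,46mm [[298.31, 302.24], [296.37, 319.32], [294.03, 339.91]]
```

Call:
jog_arm --targets '[{"tx":0,"ty":-0.002,"tz":0,"spin":0,"jaw":43},{"tx":0,"ty":-0.002,"tz":-0.0005,"spin":0,"jaw":41.5},{"tx":0,"ty":-0.0015,"tz":0,"spin":0,"jaw":40.5},{"tx":0,"ty":0,"tz":0,"spin":0,"jaw":40.5}]'

```text
clock: 9.97
position: [0.4735, 0.15, 0.117]
eef_rot: [[-0.076, 0.997, 0.001], [0.997, 0.076, 0.0], [0.0, 0.001, -1.0]]
contact_force: [2.9, 1.2, -2.8]
gripper_width: 0.476
gripper_force: 4.7
```

```bash
python3 -c "
from tr import *
run('w9')
f=cv2.imread('pics/w9.png');g=cv2.imread('pics/sw9.png')[190:280,260:360]
cv2.imwrite('pics/c9.png',np.hstack([f[100:400,180:480],cv2.resize(g,(500,450),interpolation=2)[150:]]))
" | grep -v side
```

```text
[0.47345586 0.14995136 0.11699566] [ 2.9  1.2 -2.8] 40.678333577572154 4.65714231133461
track shift [16.75 -4.  ] 0.8950684070587158 foot proj at slide 26,36,46mm [[303.8, 301.83], [302.39, 318.83], [300.68, 339.32]]
```

View pics/c9.png

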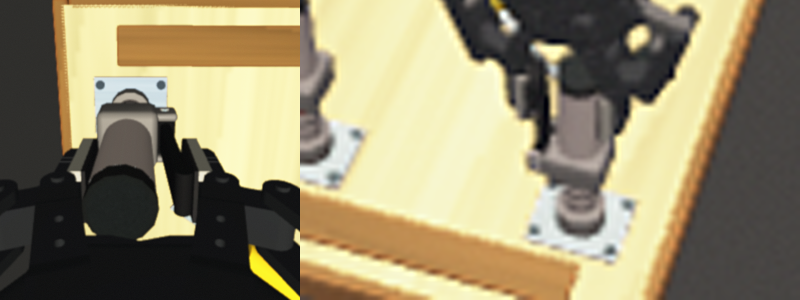

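The picture shows the leg raised, the collar well above the socket, and the lever almost flat between the pads. Now I'll shut it fully and hold firmly.

Call:
jog_arm --targets '[{"tx":0,"ty":-0.0015,"tz":0,"spin":0,"jaw":39},{"tx":0,"ty":-0.0015,"tz":0,"spin":0,"jaw":38},{"tx":0,"ty":0,"tz":0,"spin":0,"jaw":37},{"tx":0,"ty":0,"tz":0,"spin":0,"jaw":36},{"tx":0,"ty":0,"tz":0,"spin":0,"jaw":36},{"tx":0,"ty":0,"tz":0,"spin":0,"jaw":36}]' --squeeze 40

```text
clock: 10.57
position: [0.4716, 0.1498, 0.1167]
eef_rot: [[-0.076, 0.997, -0.001], [0.997, 0.076, -0.0], [-0.0, -0.001, -1.0]]
contact_force: [0.1, 1.2, -2.2]
gripper_width: 0.428
gripper_force: 22.7
```

Call:
jog_arm --targets '[{"tx":0,"ty":0,"tz":0,"spin":0,"jaw":30},{"tx":0,"ty":0,"tz":0,"spin":0,"jaw":30},{"tx":0,"ty":0,"tz":0,"spin":0,"jaw":30},{"tx":0,"ty":0,"tz":0,"spin":0,"jaw":30}]' --squeeze 40

```text
clock: 10.9
position: [0.4714, 0.1498, 0.1166]
eef_rot: [[-0.076, 0.997, -0.001], [0.997, 0.076, -0.0], [-0.0, -0.001, -1.0]]
contact_force: [-3.4, 3.0, -4.2]
gripper_width: 0.412
gripper_force: 41.4
```

```bash
python3 -c "
from tr import *
run('w10')
f=cv2.imread('pics/w10.png');F=cv2.imread('pics/sw10.png')
a=cv2.resize(F[225:275,290:345],(495,450),interpolation=2);b=cv2.resize(F[145:205,275:365],(300,200),interpolation=2)
cv2.imwrite('pics/c10.png',np.hstack([np.vstack([f[150:400,180:480],b]),a]))
"
```

```text
[0.47142308 0.1497725  0.11661476] [-3.4  3.  -4.2] 35.16527717125862 41.35113090276718
track shift [20.5 -4.5] 0.8830790519714355 foot proj at slide 26,36,46mm [[309.17, 302.38], [308.21, 319.49], [307.04, 340.14]]
side redness by row [(236, np.int64(12)), (237, np.int64(8)), (238, np.int64(6)), (239, np.int64(13)), (240, np.int64(22)), (241, np.int64(15)), (242, np.int64(14)), (243, np.int64(14)), (244, np.int64(21)), (245, np.int64(20)), (246, np.int64(21)), (247, np.int64(20)), (248, np.int64(15)), (249, np.int64(21)), (250, np.int64(15)), (251, np.int64(17)), (252, np.int64(20)), (253, np.int64(20)), (254, np.int64(15)), (255, np.int64(21)), (256, np.int64(20)), (257, np.int64(21)), (258, np.int64(13)), (259, np.int64(13)), (260, np.int64(15)), (261, np.int64(14)), (262, np.int64(14)), (263, np.int64(13)), (264, np.int64(10)), (265, np.int64(11)), (266, np.int64(9)), (267, np.int64(9))]
```

View pics/c10.png

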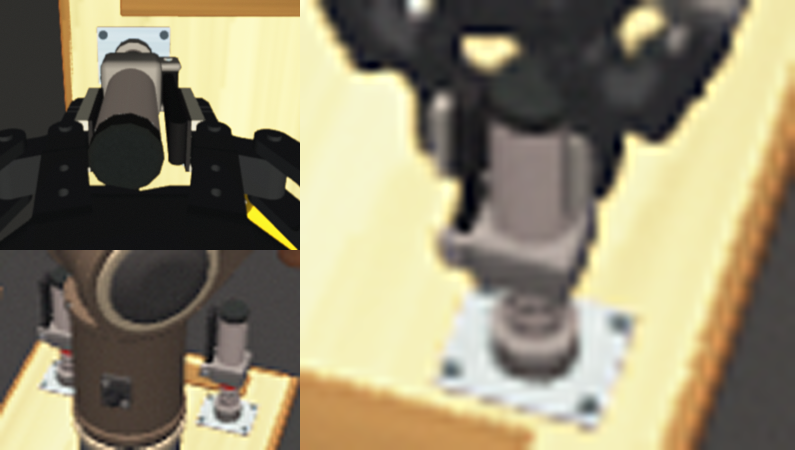

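The lever looks flat. In the side view no red shows below the collar at about (318,257), though one red row was visible there earlier, so I'll check what should be visible at 36 mm.

```bash
python3 - <<'E'
from h import *
for n in("s5","sw6","sw7","sw8","sw9","sw10"):
    h=cv2.imread(f"pics/{n}.png").astype(int);r=h[...,2]-h[...,1];b=r[250:262,306:326];i=np.unravel_index(b.argmax(),b.shape);print(n,"max R-G",b.max(),"at",i[1]+306,i[0]+250,"sum>30",(b-30).clip(0).sum())
o,_=ray("side",(320,200));A=np.array([.468,.1502,.026])
v=o-A;v/=np.linalg.norm(v);print("view elev",np.degrees(np.arcsin(v[2])))
a=np.radians(4.36);R=np.array([[np.cos(a),-np.sin(a),0],[np.sin(a),np.cos(a),0],[0,0,1]])
hz=R.T@np.r_[v[:2]/np.linalg.norm(v[:2]),0];print("view dir in leg frame",hz)
t=v[2]/np.hypot(*v[:2]);k=17/max(abs(hz[:2]))
# half-width of collar along azimuth k, tube 10
print("hidden below collar edge mm:",(k-10)*t)
for s in(.033,.036,.038):
    C=[A+R@[x,y,.02+s] for x,y in((17,17),(17,-17),(-17,17))] if 0 else [A+R@np.array([x/1e3,y/1e3,.02+s]) for x,y in((17,17),(-17,17),(-17,-17))]
    print(s,proj("side",C).round(1).tolist())
nb=[A+R@np.array([hz[0]*.01,hz[1]*.01,z]) for z in(.046,.056)];print("band near face",proj("side",nb).round(1).tolist())
nb=[A+R@np.array([hz[0]*.015,hz[1]*.015,.02])];print("socket near top",proj("side",nb).round(1).tolist())
E
```

```text
s5 max R-G 52 at 315 257 sum>30 37
sw6 max R-G 53 at 315 257 sum>30 42
sw7 max R-G 47 at 315 257 sum>30 17
sw8 max R-G 22 at 321 254 sum>30 0
sw9 max R-G 21 at 320 257 sum>30 0
sw10 max R-G 21 at 308 255 sum>30 0
view elev 54.90113624819154
view dir in leg frame [-0.3113141   0.95030707  0.        ]
hidden below collar edge mm: 11.225320119664088
0.033 [[307.3, 256.5], [319.0, 259.6], [322.6, 250.1]]
0.036 [[307.3, 255.9], [319.0, 258.9], [322.6, 249.5]]
0.038 [[307.3, 255.5], [319.0, 258.5], [322.6, 249.1]]
band near face [[315.0, 257.7], [315.0, 255.6]]
socket near top [[315.1, 264.6]]
```

```bash
cat > edge.py <<'E'
from h import *
A=np.array([.468,.1502])
tcp={"w4":(.48174,.15057,.08381),"w5":(.48167,.15060,.11363),"w6":(.47991,.15042,.11559),"w7":(.47764,.15025,.11612),"w8":(.47542,.15013,.11673),"w9":(.47346,.14995,.11700),"w10":(.47142,.14977,.11661)}
def go(tcp,ref):
    c,f=K("wrist");M=c["camera_from_world"];R=M[:3,:3];C0=-R.T@M[:3,3]-np.array(ref)
    for n,t in tcp.items():
        C=C0+np.array(t)
        P=lambda z:(lambda q:(f*q[0]/q[2]+c["cx"],f*q[1]/q[2]+c["cy"]))(R@(np.r_[A,z]-C))
        g=cv2.imread(f"pics/{n}.png",0).astype(float)
        # foot rim: sleeve(grey)->foot(black) edge along the leg, on far side of the axis
        u=P(.165)[0];cols=range(int(u)-6,int(u)+7);E=[]
        for k in cols:
            p=cv2.GaussianBlur(g[225:320,k:k+1],(1,5),1)[:,0];d=p[:-1]-p[1:];i=d[15:-15].argmax()+15
            w=d[i-2:i+3].clip(0);E.append(225+(w*np.arange(i-2,i+3)).sum()/w.sum()+.5)
        e=np.median(E)
        zs=np.linspace(.08,.18,1001);q=np.array([P(z)[1] for z in zs])
        print(n,"edge",round(e,2),"z of edge (axis-equivalent) mm",round(1e3*np.interp(e,q,zs),2),"spread",np.ptp(E).round(2))
E
python3 -c "
from edge import *
go(tcp,tcp['w10'])"
```

```text
w4 edge 273.47 z of edge (axis-equivalent) mm 105.28 spread 34.52
w5 edge 273.57 z of edge (axis-equivalent) mm 135.12 spread 1.05
w6 edge 270.4 z of edge (axis-equivalent) mm 134.25 spread 1.07
w7 edge 267.7 z of edge (axis-equivalent) mm 132.19 spread 1.13
w8 edge 265.68 z of edge (axis-equivalent) mm 130.72 spread 1.08
w9 edge 264.4 z of edge (axis-equivalent) mm 129.74 spread 1.39
w10 edge 263.23 z of edge (axis-equivalent) mm 128.21 spread 1.03
```

```bash
python3 - <<'E'
import edge
from edge import *
c,f=K("wrist");M=c["camera_from_world"];C=-M[:3,:3].T@M[:3,3];print("cam",C)
for off in(.0,.0135,.017):
    edge.A=np.array([.468-.001,.1502+off]);print("surface offset",off);go({k:tcp[k] for k in("w5","w6","w7","w8","w9","w10")},tcp["w10"])
# wrist rows expected for foot top rim far/near etc. and collar top far edge
A=np.array([.468,.1502])
for s in(.028,.032,.036):
    print(s,"collar top edge +y face:",proj("wrist",[[A[0]-.001,A[1]+.017,.046+s+.024]]).round(1),"sleeve/foot edge z?",proj("wrist",[[A[0]-.001,A[1]+.0137,.046+s+z] for z in(.066,.07,.074)]).round(1).tolist(),"plate edge +y",proj("wrist",[[A[0]-.0015,A[1]+.023,.03]]).round(1))
g=cv2.imread("pics/w10.png",0);print(g[170:330:2,308].tolist())
E
```

```text
cam [0.46683283 0.21496663 0.25974793]
surface offset 0.0
w5 edge 273.6 z of edge (axis-equivalent) mm 135.29 spread 1.27
w6 edge 270.43 z of edge (axis-equivalent) mm 134.43 spread 1.28
w7 edge 268.23 z of edge (axis-equivalent) mm 132.85 spread 1.36
w8 edge 265.79 z of edge (axis-equivalent) mm 130.98 spread 1.46
w9 edge 264.55 z of edge (axis-equivalent) mm 130.05 spread 1.56
w10 edge 263.36 z of edge (axis-equivalent) mm 128.5 spread 1.65
surface offset 0.0135
w5 edge 273.57 z of edge (axis-equivalent) mm 160.57 spread 1.27
w6 edge 270.4 z of edge (axis-equivalent) mm 160.31 spread 1.19
w7 edge 267.7 z of edge (axis-equivalent) mm 158.79 spread 1.18
w8 edge 265.68 z of edge (axis-equivalent) mm 157.73 spread 1.2
w9 edge 264.4 z of edge (axis-equivalent) mm 157.03 spread 1.39
w10 edge 263.23 z of edge (axis-equivalent) mm 155.74 spread 1.03
surface offset 0.017
w5 edge 273.57 z of edge (axis-equivalent) mm 167.13 spread 1.23
w6 edge 270.4 z of edge (axis-equivalent) mm 167.02 spread 1.16
w7 edge 267.7 z of edge (axis-equivalent) mm 165.65 spread 1.13
w8 edge 265.68 z of edge (axis
[... 241 characters left out ...]
245.8], [310.3, 249.7], [310.0, 253.9]] plate edge +y [[314.8 176.5]]
0.032 collar top edge +y face: [[313.  211.9]] sleeve/foot edge z? [[310.3, 249.7], [310.0, 253.9], [309.7, 258.3]] plate edge +y [[314.8 176.5]]
0.036 collar top edge +y face: [[312.8 214.1]] sleeve/foot edge z? [[310.0, 253.9], [309.7, 258.3], [309.3, 263.0]] plate edge +y [[314.8 176.5]]
[232, 232, 231, 194, 220, 221, 223, 224, 227, 177, 56, 86, 175, 179, 175, 121, 52, 48, 52, 56, 74, 114, 142, 158, 130, 91, 90, 90, 91, 90, 92, 91, 91, 92, 92, 91, 92, 91, 92, 91, 90, 91, 90, 91, 90, 91, 81, 21, 14, 13, 12, 16, 30, 33, 31, 32, 35, 34, 33, 33, 32, 32, 32, 31, 31, 34, 32, 33, 31, 31, 33, 33, 35, 33, 31, 33, 33, 33, 34, 32]
```

A corrected edge measurement, using the sleeve/foot edge on the visible face, shows the leg sank about 4.7 mm while the lever closed. It is now at about 31 mm, below the band. My earlier template track was misled by the static gripper parts in view. I'll grip harder and try to draw the clamped leg up while watching the wrist force.

Call:
jog_arm --targets '[{"tx":0,"ty":0,"tz":0,"spin":0,"jaw":30},{"tx":0,"ty":0,"tz":0,"spin":0,"jaw":30},{"tx":0,"ty":0,"tz":-0.003,"spin":0,"jaw":30},{"tx":0,"ty":0,"tz":0,"spin":0,"jaw":30}]' --squeeze 80

```text
clock: 11.33
position: [0.4709, 0.1497, 0.1177]
eef_rot: [[-0.076, 0.997, -0.002], [0.997, 0.076, -0.001], [-0.001, -0.002, -1.0]]
contact_force: [-7.7, 0.0, 0.1]
gripper_width: 0.391
gripper_force: 82.4
```

Call:
jog_arm --targets '[{"tx":0,"ty":0,"tz":-0.003,"spin":0,"jaw":30},{"tx":0,"ty":0,"tz":0,"spin":0,"jaw":30}]'

```text
clock: 11.5
position: [0.4709, 0.1498, 0.1191]
eef_rot: [[-0.076, 0.997, -0.002], [0.997, 0.076, -0.001], [-0.001, -0.002, -1.0]]
contact_force: [-7.5, -0.6, -2.4]
gripper_width: 0.392
gripper_force: 82.1
```

```bash
python3 - <<'E'
from edge import *
import edge
s=bot.read_state();p=tuple(s["position"]);print(p,s["contact_force"])
cv2.imwrite("pics/w11.png",bot.grab_frame("wrist"));edge.A=np.array([.467,.1637]);go({"w10":tcp["w10"],"w11":p},p)
E
```

```text
(np.float64(0.4709474824600121), np.float64(0.14976343593007754), np.float64(0.1190512300871424)) [-7.46854799 -0.55264301 -2.44977055]
w10 edge 263.23 z of edge (axis-equivalent) mm 155.75 spread 1.03
w11 edge 263.18 z of edge (axis-equivalent) mm 158.1 spread 1.28
```

The leg comes up with the tool at only about −2.4 N, so it isn't clamped there and can still be set. I'll cross-check the visible red against the set legs, which are at exactly 36 mm, and against the raw side pictures.

```bash
python3 - <<'E'
from h import *
cv2.imwrite("pics/s11.png",bot.grab_frame("side"))
a=np.radians(4.36);R=np.array([[np.cos(a),-np.sin(a),0],[np.sin(a),np.cos(a),0],[0,0,1]])
L=np.array([.468,.1502,.026]);T=L-R@np.array([-.085,.150,0]);o,_=ray("side",(320,200))
for nm,im,p in(("a","side0",(-85,-150)),("b","side0",(85,150)),("c","side0",(85,-150)),("w5","s5",(-85,150)),("w6","sw6",(-85,150)),("w7","sw7",(-85,150)),("w11","s11",(-85,150))):
    A=T+R@np.array([p[0]/1e3,p[1]/1e3,0]);v=R.T@(o-A-[0,0,.05]);hz=v[:2]/np.hypot(*v[:2]);t=v[2]/np.hypot(*v[:2]);hid=(17/max(abs(hz))-10)*t
    q=proj("side",[A+R@np.array([hz[0]*.01,hz[1]*.01,z]) for z in(.046,.056)])
    I=cv2.imread(f"pics/{im}.png").astype(int);r=(I[...,2]-I[...,1]);u,w=int(q[0,0]),int(q[:,1].mean());b=r[w-9:w+9,u-7:u+8]
    i=np.unravel_index(b.argmax(),b.shape)
    print(nm,"hidden mm",hid.round(1),"band px",q.round(1).tolist(),"max",b.max(),"at",u-7+i[1],w-9+i[0],"sum",(b-28).clip(0).sum(),"col profile",b[max(0,i[0]-3):i[0]+4,i[1]].tolist())
E
```

```text
a hidden mm 6.9 band px [[342.5, 187.0], [342.7, 184.8]] max 114 at 343 186 sum 879 col profile [5, 1, 33, 114, 24, 9, 12]
b hidden mm 11.9 band px [[259.7, 243.2], [259.3, 241.0]] max 74 at 258 242 sum 82 col profile [5, 5, 2, 74, 22, 11, 13]
c hidden mm 7.4 band px [[294.6, 176.5], [294.5, 174.3]] max 110 at 294 175 sum 641 col profile [5, 3, 7, 110, 43, 14, 10]
w5 hidden mm 10.6 band px [[315.0, 257.7], [315.0, 255.6]] max 52 at 315 257 sum 43 col profile [6, 4, 2, 52, 20, 9, 13]
w6 hidden mm 10.6 band px [[315.0, 257.7], [315.0, 255.6]] max 53 at 315 257 sum 48 col profile [4, 5, 11, 53, 20, 8, 13]
w7 hidden mm 10.6 band px [[315.0, 257.7], [315.0, 255.6]] max 47 at 315 257 sum 19 col profile [4, 5, 4, 47, 19, 9, 14]
w11 hidden mm 10.6 band px [[315.0, 257.7], [315.0, 255.6]] max 22 at 321 254 sum 0 col profile [6, 4, 7, 22, 14, 13, 11]
```

Set leg b, with a similar occlusion, shows slightly more red than mine did at w5. That confirms w5 was about 35.4 mm, so I need about 3 mm more from here.

Call:
jog_arm --targets '[{"tx":0,"ty":0,"tz":-0.004,"spin":0,"jaw":30},{"tx":0,"ty":0,"tz":-0.0035,"spin":0,"jaw":30},{"tx":0,"ty":0,"tz":0,"spin":0,"jaw":30},{"tx":0,"ty":0,"tz":0,"spin":0,"jaw":30}]'

```text
clock: 11.93
position: [0.4709, 0.1497, 0.1221]
eef_rot: [[-0.076, 0.997, -0.002], [0.997, 0.076, -0.001], [-0.001, -0.002, -1.0]]
contact_force: [-7.6, 2.3, -3.4]
gripper_width: 0.391
gripper_force: 82.0
```

```bash
cat > m.py <<'E'
from edge import *
import edge,sys
n=sys.argv[1];s=bot.read_state();p=tuple(s["position"]);print(np.round(p,4),s["contact_force"].round(1),s["wrist_torque"].round(2),s["gripper_width"]*85.4)
cv2.imwrite(f"pics/{n}.png",bot.grab_frame("wrist"));edge.A=np.array([.467,.1637]);go({"w5":tcp["w5"],n:p},p)
I=bot.grab_frame("side").astype(int);b=(I[...,2]-I[...,1])[248:266,308:323];print("red max",b.max(),"sum",(b-28).clip(0).sum())
E
python3 m.py w12
```

```text
[0.4709 0.1497 0.1221] [-7.6  2.3 -3.4] [ 0.9   0.35 -0.04] 33.38984823739779
w5 edge 273.57 z of edge (axis-equivalent) mm 160.48 spread 1.27
w12 edge 262.71 z of edge (axis-equivalent) mm 160.72 spread 1.29
red max 74 sum 80
```

The red showing now matches set leg b, at about 36 mm. I'll test whether the cam clamps by pressing down very slightly with a firmer grip.

Call:
jog_arm --targets '[{"tx":0,"ty":0,"tz":-0.0005,"spin":0,"jaw":25},{"tx":0,"ty":0,"tz":0,"spin":0,"jaw":25},{"tx":0,"ty":0,"tz":0,"spin":0,"jaw":25},{"tx":0,"ty":0,"tz":0,"spin":0,"jaw":25}]' --squeeze 110

```text
clock: 12.37
position: [0.4705, 0.1497, 0.1221]
eef_rot: [[-0.077, 0.997, -0.002], [0.997, 0.077, -0.001], [-0.001, -0.002, -1.0]]
contact_force: [-10.0, 2.2, -3.4]
gripper_width: 0.375
gripper_force: 111.5
```

Call:
jog_arm --targets '[{"tx":0,"ty":0,"tz":0.001,"spin":0,"jaw":25},{"tx":0,"ty":0,"tz":0,"spin":0,"jaw":25},{"tx":0,"ty":0,"tz":0,"spin":0,"jaw":25}]'

```text
clock: 12.62
position: [0.4706, 0.1497, 0.1218]
eef_rot: [[-0.077, 0.997, -0.002], [0.997, 0.077, -0.001], [-0.001, -0.002, -1.0]]
contact_force: [-9.4, 2.3, -2.7]
gripper_width: 0.371
gripper_force: 111.5
```

```bash
python3 m.py w13; python3 - <<'E'
from h import *
# rows across the lever near its tip, in the wrist picture: expected columns of the shut lever and grey profile
a=np.radians(4.36);R=np.array([[np.cos(a),-np.sin(a),0],[np.sin(a),np.cos(a),0],[0,0,1]]);A=np.array([.468,.1502,.082])
for th in(0,.1,.2,.3):
    q=[A+R@np.array([.021+.065*np.sin(th)+x*np.cos(th),.009,.012+.065*np.cos(th)-x*np.sin(th)]) for x in(-.003,.003)]
    print("theta",th,"tip edges (+y side) px",proj("wrist",q).round(1).tolist())
for z in(.03,.06,.08):print("sleeve right edge",z,proj("wrist",A+R@np.array([.0135,0,z])).round(1))
g=cv2.imread("pics/w13.png",0)
for r in(250,270,285,300):print(r,g[r,330:400:2].tolist())
E
```

```text
[0.4706 0.1497 0.1218] [-9.4  2.3 -2.7] [ 1.07  0.06 -0.04] 31.718691708722172
w5 edge 273.57 z of edge (axis-equivalent) mm 160.51 spread 1.27
w13 edge 262.45 z of edge (axis-equivalent) mm 160.2 spread 1.16
red max 55 sum 49
theta 0 tip edges (+y side) px [[359.4, 272.2], [375.3, 272.2]]
theta 0.1 tip edges (+y side) px [[376.6, 272.2], [392.1, 271.4]]
theta 0.2 tip edges (+y side) px [[393.3, 271.3], [408.0, 269.9]]
theta 0.3 tip edges (+y side) px [[409.2, 269.7], [422.6, 267.6]]
sleeve right edge 0.03 [[339.4 245.2]]
sleeve right edge 0.06 [[343.6 272.2]]
sleeve right edge 0.08 [[347.5 297.7]]
250 [88, 85, 81, 78, 104, 125, 60, 10, 10, 10, 11, 12, 11, 13, 14, 40, 81, 83, 83, 83, 83, 62, 17, 17, 15, 31, 124, 218, 234, 233, 234, 234, 235, 236, 239]
270 [23, 65, 84, 81, 78, 118, 227, 78, 12, 12, 11, 11, 11, 11, 9, 12, 24, 41, 101, 204, 208, 208, 194, 144, 71, 27, 17, 18, 18, 17, 18, 38, 198, 239, 243]
285 [33, 33, 32, 28, 15, 12, 39, 28, 21, 26, 29, 31, 32, 29, 26, 21, 36, 52, 38, 14, 18, 18, 18, 18, 17, 16, 18, 19, 19, 17, 18, 18, 17, 17, 17]
300 [34, 33, 34, 33, 32, 32, 31, 28, 21, 26, 28, 31, 31, 29, 26, 21, 49, 49, 24, 14, 17, 18, 17, 18, 18, 19, 18, 17, 17, 16, 16, 16, 16, 16, 13]
```

The lever is over-pressed: its tip sits about 3 mm inside its shut line, so 110 N is more than needed. I'll ease the grip to 50 N and raise the leg the last millimetre to the band.

Call:
jog_arm --targets '[{"tx":0,"ty":0,"tz":0,"spin":0,"jaw":25},{"tx":0,"ty":0.001,"tz":0,"spin":0,"jaw":25},{"tx":0,"ty":0,"tz":-0.0015,"spin":0,"jaw":25},{"tx":0,"ty":0,"tz":-0.0013,"spin":0,"jaw":25},{"tx":0,"ty":0,"tz":0,"spin":0,"jaw":25},{"tx":0,"ty":0,"tz":0,"spin":0,"jaw":25}]' --squeeze 50

```text
clock: 13.22
position: [0.4706, 0.1497, 0.1228]
eef_rot: [[-0.077, 0.997, -0.003], [0.997, 0.077, -0.001], [-0.001, -0.003, -1.0]]
contact_force: [-10.6, 2.0, -3.0]
gripper_width: 0.375
gripper_force: 112.0
```

```bash
python3 m.py w14
```

```text
[0.4706 0.1497 0.1228] [-10.6   2.   -3. ] [0.31 0.11 0.04] 31.995861439268865
w5 edge 273.57 z of edge (axis-equivalent) mm 160.55 spread 1.27
w14 edge 262.58 z of edge (axis-equivalent) mm 161.29 spread 1.33
red max 74 sum 116
```

Call:
jog_arm --targets '[{"tx":0,"ty":0,"tz":0,"spin":0,"jaw":33},{"tx":0,"ty":0,"tz":0,"spin":0,"jaw":34},{"tx":0,"ty":0,"tz":0,"spin":0,"jaw":34.5},{"tx":0,"ty":0,"tz":0,"spin":0,"jaw":34.5}]' --squeeze 50

```text
clock: 13.65
position: [0.4712, 0.1497, 0.123]
eef_rot: [[-0.076, 0.997, -0.002], [0.997, 0.076, -0.001], [-0.001, -0.002, -1.0]]
contact_force: [-6.2, -0.8, -1.3]
gripper_width: 0.404
gripper_force: 50.2
```

```bash
python3 m.py w15; python3 -c "
import cv2
g=cv2.imread('pics/w15.png',0)
for r in(260,270,285,300):print(r,g[r,330:400:2].tolist())"
```

```text
[0.4712 0.1497 0.123 ] [-6.2 -0.8 -1.3] [0.03 0.59 0.05] 34.486698934294964
w5 edge 273.57 z of edge (axis-equivalent) mm 160.45 spread 1.27
w15 edge 263.19 z of edge (axis-equivalent) mm 162.03 spread 1.16
red max 78 sum 137
260 [86, 86, 80, 78, 98, 106, 134, 36, 8, 9, 11, 12, 11, 13, 13, 12, 12, 15, 28, 77, 83, 82, 83, 83, 81, 50, 34, 33, 32, 32, 48, 207, 237, 239, 242]
270 [66, 86, 83, 80, 87, 231, 237, 126, 6, 14, 11, 12, 10, 11, 11, 12, 11, 13, 21, 29, 91, 161, 160, 161, 155, 115, 57, 27, 17, 18, 17, 16, 16, 97, 240]
285 [32, 33, 26, 11, 9, 54, 232, 225, 27, 16, 23, 27, 30, 32, 30, 29, 25, 19, 40, 51, 31, 15, 19, 18, 17, 18, 17, 16, 18, 17, 16, 18, 18, 19, 20]
300 [33, 33, 33, 33, 33, 33, 34, 176, 124, 14, 23, 28, 31, 31, 29, 27, 24, 20, 49, 48, 19, 16, 17, 17, 18, 18, 17, 17, 19, 18, 17, 17, 17, 17, 16]
```

Call:
jog_arm --targets '[{"tx":0,"ty":0,"tz":0.001,"spin":0,"jaw":35},{"tx":0,"ty":0,"tz":0.001,"spin":0,"jaw":35.5},{"tx":0,"ty":0,"tz":0,"spin":0,"jaw":35.5},{"tx":0,"ty":0,"tz":0,"spin":0,"jaw":35.5}]'

```text
clock: 14.08
position: [0.4714, 0.1498, 0.1222]
eef_rot: [[-0.076, 0.997, -0.002], [0.997, 0.076, -0.001], [-0.001, -0.002, -1.0]]
contact_force: [-5.7, 0.6, -1.4]
gripper_width: 0.416
gripper_force: 31.9
```

```bash
python3 m.py w16; python3 -c "
import cv2
g=cv2.imread('pics/w16.png',0)
for r in(270,300):print(r,g[r,330:400:2].tolist())"
```

```text
[0.4714 0.1498 0.1222] [-5.7  0.6 -1.4] [0.17 0.69 0.01] 35.55995641407982
w5 edge 273.57 z of edge (axis-equivalent) mm 160.53 spread 1.27
w16 edge 263.26 z of edge (axis-equivalent) mm 161.36 spread 1.01
red max 74 sum 113
270 [81, 85, 81, 77, 117, 234, 237, 156, 7, 11, 12, 11, 11, 12, 10, 9, 11, 12, 13, 27, 34, 124, 162, 160, 160, 142, 115, 54, 22, 17, 17, 17, 17, 22, 178]
300 [34, 32, 32, 32, 33, 31, 55, 234, 223, 30, 22, 25, 29, 29, 30, 30, 26, 21, 31, 51, 43, 15, 15, 19, 18, 16, 18, 18, 18, 17, 17, 17, 16, 16, 17]
```

```bash
python3 -c "
from workcell import bot
s=bot.read_state();print(s['clock'],s['contact_force'],s['gripper_force'],s['gripper_width']*85.4,s['position'])
print(bot.close_job())"
```

```text
14.1833 [-6.03736769  3.8367263  -2.46317548] 31.957752406597137 35.8529634583942 [0.47145743 0.14978138 0.122259  ]
the job is handed in; nothing more can be done
None
```

I handed the job in with the leg at about 36 mm by my measurements and the lever squeezed flat and gripped with it (32 N), but the leg sank to about 31 mm while the lever was closing and I drew it back up with the lever already shut; I also never felt the cam clamp, so the grip may be what is holding the leg.

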